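# Pack out the specimen holder with spacers and hold the jaw shut

### The job

The specimen in the holder is too short for the sprung jaw to reach, so stand spacers upright side by side in the slot between specimen and jaw, as many as it takes for the jaw, pushed in, to close firmly on the stack instead of running to its end stop. Then push the jaw in until you feel it bite, and finish holding it there with the gripper, the spacers squeezed against the specimen: do not let go. Leave the bottle, the vial and the bung alone.

Things in the scene. Friction and masses are not known exactly. Their poses are not given: they have to be found in the camera images.
- holder: Aluminium holder, fixed to the worktop; base 92 (own x) x 186 (own y) x 10 mm. Along y runs an open-topped slot 48 mm wide, its bed 10 mm above the worktop, between cheeks with tops at 26 mm. Specimen at the -y end, sprung jaw at the +y end; behind the jaw a low end plate (y +84 to +92 mm, top at 36 mm). Origin: centre of the base's underside, z up.
- specimen: Dark steel specimen block, 46 mm wide, 36 long, 30 tall, screwed down on the bed in the slot, each time at another distance from the jaw. Origin: lower edge, mid-width, of its upright face towards the jaw (holder +y), at bed height; axes as the holder's. Gap to the open jaw 30 to 53 mm: usually one or two spacers, enough that the jaw meets the stack before its hard stop.
- jaw: Steel jaw block, 46 mm wide, 30 long, 30 tall, sliding in the slot. Origin: lower edge, mid-width, of its face towards the specimen, at bed height; axes as the holder's. A spring of 3 to 6 N holds it open with this face at holder y = +30 mm; pushed towards -y it travels 26 mm to a hard stop (face at holder y = +4 mm), and springs open when let go.
- jaw_plate (a point): Point on the rear (+y) face of the jaw's upright push plate, mid-width, 58 mm above the worktop, 30 mm behind the jaw's face. The plate is 40 mm wide, 8 mm thick, its top 70 mm above the worktop. Push here towards the holder's -y, or pinch the plate across its 8 mm.
- spacer_0: Spacer, one of four alike, loose on the worktop: aluminium foot block 40 mm wide (own x), 16 thick (own y), 30 tall, with an upright grip tab on its middle 24 wide (x), 8 thick (y), 35 tall; 65 mm tall in all, 40 to 85 g. Origin: centre of the underside, z up. Gripped across the tab's 24 mm, the fingers stay clear of neighbouring tabs in the slot.
- spacer_1: Spacer, one of four alike, loose on the worktop: aluminium foot block 40 mm wide (own x), 16 thick (own y), 30 tall, with an upright grip tab on its middle 24 wide (x), 8 thick (y), 35 tall; 65 mm tall in all, 40 to 85 g. Origin: centre of the underside, z up. Gripped across the tab's 24 mm, the fingers stay clear of neighbouring tabs in the slot.
- spacer_2: Spacer, one of four alike, loose on the worktop: aluminium foot block 40 mm wide (own x), 16 thick (own y), 30 tall, with an upright grip tab on its middle 24 wide (x), 8 thick (y), 35 tall; 65 mm tall in all, 40 to 85 g. Origin: centre of the underside, z up. Gripped across the tab's 24 mm, the fingers stay clear of neighbouring tabs in the slot.
- spacer_3: Spacer, one of four alike, loose on the worktop: aluminium foot block 40 mm wide (own x), 16 thick (own y), 30 tall, with an upright grip tab on its middle 24 wide (x), 8 thick (y), 35 tall; 65 mm tall in all, 40 to 85 g. Origin: centre of the underside, z up. Gripped across the tab's 24 mm, the fingers stay clear of neighbouring tabs in the slot.
- bottle: Bystander: small amber bottle with white cap, 36 mm across, 76 mm tall; origin at the centre of its underside.
- vial: Bystander: small white vial with black cap, 22 mm across, 46 mm tall; origin at the centre of its underside.
- bung: Bystander: black rubber bung, 28 mm across, 20 mm tall; origin at the centre of its underside.
Mind the look-alikes: they are no part of the job. Leave any yellow look-alike of the spacer_2 alone.

How it is judged:
By the outcome, as a careful person would: the job done as asked, in the order asked, and still so for the second after the job is handed in, while the arm keeps its last pose, push and grip.
It also fails if it takes over 72 s, if anything falls off the work surface, if the arm or the gripper's body presses on something with over 40 N, if the wrist force passes 120 N, or if a joint passes its speed limit or range.

### The arm

A 6-joint arm with a two-finger parallel gripper is mounted at the origin on a cart in front of the work surface, level with it; the furniture and walls round the work are solid. World frame = base frame: x ahead of the robot, y to its left, z up, the work surface at z = 0. Lengths are in mm, angles in rad, forces in N, time in s.
With the tool pointing down it reaches from about 300 to 825 mm from the base axis. Payload 5.4 kg.
Tool frame: the origin (TCP) lies midway between the tips of the shut fingers; the grasp point (between the pads) lies 19 mm behind it; z points along the fingers, y is the line along which they close (so a half turn about z gives the same grasp; the last joint's range is limited). The gripper opens to 92 mm and grips with 3 to 60 N. Pads are 20 mm wide; open, the fingers measure 128 mm over their backs; the gripper's body (75 mm by 189 mm) begins 69 mm behind the grasp point.
Start: joints at [0.941, 0.158, 1.597, -0, 1.386, -0.21], TCP at [234.365, 525.052, 214.601] pointing down, gripper open.
Joint ranges: [-2.91, 2.91], [-0.94, 2.29], [0.18, 2.7], [-1.29, 4.43], [0.17, 2.64], [-3, 3]. Speed limits (rad/s): [2.57, 2.57, 3.14, 3.14, 3.14, 3.14].

### API

Orientations are given as a unit quaternion [x, y, z, w].
In Python, from rig import env gives the robot as it stands.
- The arm moves only by the tool play_rows, never from a script. Its argument "rows" is a list of rows, each a list of 3 entries, a list of its own where there are three numbers: the turn, a rotation vector about the world's x, y, z as a fraction of full scale, then the shift along the world's x, y, z as a fraction of full scale, then the finger opening in mm, from 0 to 91.9. In form: [[[rx, ry, rz], [dx, dy, dz], grip], ...]. A call has exactly 8 rows; each row shifts and turns the commanded pose from where the row before left it; what a row does not reach is not made up. Full scale, the value 1, is 0.025 m for a shift and 6 degrees for a turn. A row lasts 1/10 s, in which the tool goes at most 50 mm and 8.59 degrees, less where a joint would pass 70% of its speed; a pose out of reach is approached as far as the arm can. A call with a number of a shift or a turn outside -1 to 1 is refused whole. A call with a gripper value outside its range is refused whole. The fingers move at their own pace and stop on an object; the grip force is fixed at half the most. Time passes only in rows, so rows that do not move let the fingers close, or fill a call up. It gives the time, the measured TCP pose, the force, the opening and the grip force at its end, in the units of the state.
- env.read_state(): the state, without advancing time (a new reading comes with each control period).
- env.camera(name): name is "side" or "top"; returns the picture (480x640x3 uint8, red, green, blue); there is no depth.
- env.get_calibration(name): a dict with "mtx" (3x3 intrinsics, pixels), "rvec" (rotation vector, rad) and "tvec" (3), from world to camera coordinates, as OpenCV has them. Camera axes: x right, y down, z forward; pixel columns grow to the right and rows downward; lengths in mm; the calibration is good to about 2 mm. A picture is of the moment at which its call begins. get_calibration takes no time and is no camera call.
- env.hand_in(): hands the job in; it is judged then, once.
The state is a dict: "time_s": time; "q": joint angles; "joint_vel": joint speeds; "joint_efforts": joint torques, N m; "tcp_pos": TCP position; "ee_rot": TCP orientation; "ft_force": force on the tool from outside, world axes, zero at the start; "torque": the same for the moment, N m; "gripper_width": finger opening in mm; "gripper_force": force on a finger pad.
Only numpy, scipy, OpenCV 4.12 (cv2) and the standard library are available. Lean on these libraries where they do the work, as an engineer would, in place of code of your own. Each camera call takes 0.05 s, during which the arm holds its last target. There are 200 camera calls.

## Working session

There is one attempt and no reset: what is moved stays moved. The work goes in short steps, Python scripts to look and compute and a tool call to move; the robot and the scene stay as the last step left them, time stands still between calls to the robot, and variables do not carry over. Pictures are saved under pics/ and viewed, at most 10 in all, crops included, and the job is handed in when it is done.

Besides the shell and the picture viewer there is one more tool, called after "Emit:" by a JSON object that holds its "method" and its "body". play_rows: Moves the arm, as the interface text tells. Shift numbers are shares of 0.025 m and turn numbers shares of 6 degrees, none past 1 either way. Its arguments: {"type":"object","properties":{"rows":{"type":"array"}},"required":["rows"]}

```bash
mkdir -p pics
python3 - <<'E'
from rig import env
import cv2
for n in("top","side"):
    im=env.camera(n); cv2.imwrite(f"pics/{n}0.png",im[:,:,::-1])
    c=env.get_calibration(n); print(n,c)
s=env.read_state(); print(s)
E
```

```text
top {'mtx': array([[508.93092428,   0.        , 321.80148002],
       [  0.        , 508.93092428, 245.80212096],
       [  0.        ,   0.        ,   1.        ]]), 'rvec': array([ 2.11524149, -2.12682285,  0.16667185]), 'tvec': array([  26.99714287,  537.93055857, 1085.2287685 ])}
side {'mtx': array([[601.52271421,   0.        , 320.766535  ],
       [  0.        , 601.52271421, 252.60588729],
       [  0.        ,   0.        ,   1.        ]]), 'rvec': array([ 0.34615566, -2.52712546,  1.5966758 ]), 'tvec': array([ 543.53872507,  119.77562581, 1248.85602443])}
{'time_s': 0.1, 'q': array([ 9.40918108e-01,  1.58972753e-01,  1.59809362e+00, -3.11563062e-05,
        1.38621496e+00, -2.10058403e-01]), 'joint_vel': array([ 4.16510144e-04, -1.54986091e-03, -3.95213409e-03, -9.87841136e-05,
        7.70798471e-04, -5.84540032e-04]), 'joint_efforts': array([-3.07103055e-04, -3.86504638e+01, -3.22959888e+01,  7.02820485e-02,
        3.39493097e-02, -6.12420672e-05]), 'tcp_pos': array([234.03259439, 524.59657586, 213.7311964 ]), 'ee_rot': array([ 2.08368903e-01,  9.78049941e-01, -7.77211859e-04, -3.30283700e-04]), 'ft_force': array([-0.18568197, -0.99927676, -0.13935758]), 'torque': array([-0.03676933,  0.02342896,  0.00303794]), 'gripper_force': 0.0, 'gripper_width': 91.80527227736626}
```

View pics/top0.png

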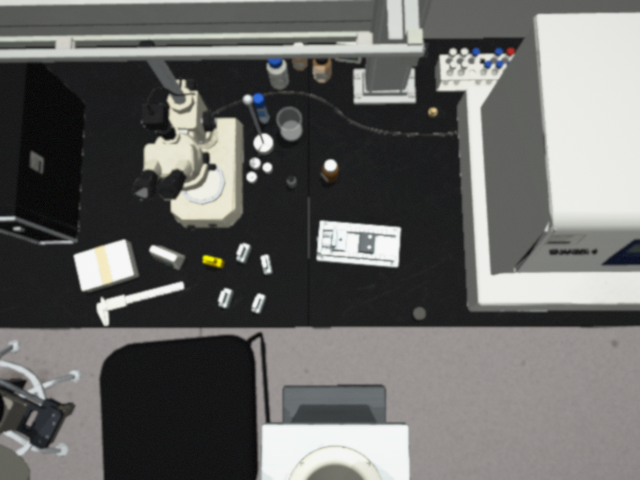

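View pics/side0.png

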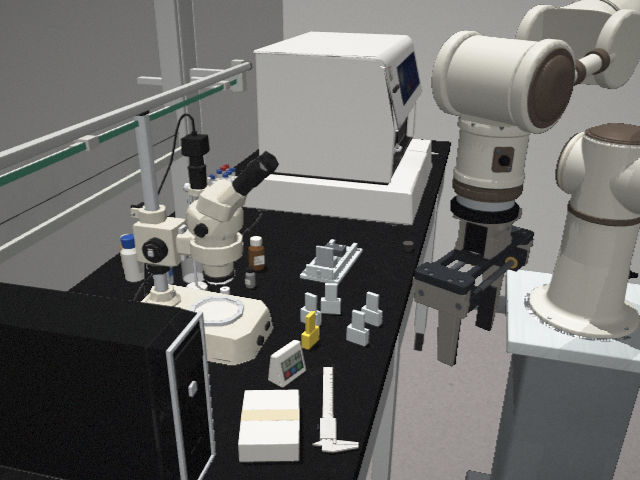

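The top view shows four silver spacers at (243,252), (266,264), (225,297) and (258,303). The yellow look-alike is at (212,261), the holder at (358,243), the bottle at (330,170) and a bung or vial at (292,182). The silver ones fit the description and the yellow one is excluded. I'll confirm this in an enlarged crop.

```bash
cat > h.py <<'E'
import numpy as np,cv2
from rig import env
def cal(n):
    c=env.get_calibration(n);R=cv2.Rodrigues(c["rvec"])[0];return c["mtx"],R,np.array(c["tvec"])
def ray(n,uv,z):
    K,R,t=cal(n);o=-R.T@t;d=R.T@np.linalg.solve(K,[uv[0],uv[1],1]);return (o+d*(z-o[2])/d[2])[:2]
def proj(n,p):
    K,R,t=cal(n);return cv2.projectPoints(np.array(p,float).reshape(-1,3),R,t,K,None)[0].reshape(-1,2)
E
python3 - <<'E'
from h import *
im=cv2.imread("pics/top0.png");s=cv2.imread("pics/side0.png")
a=cv2.resize(im[215:325,205:415],(800,419),interpolation=cv2.INTER_CUBIC)
cv2.imwrite("pics/topc.png",a)
b=cv2.resize(s[230:360,280:400],(554,600),interpolation=cv2.INTER_CUBIC)
cv2.imwrite("pics/sidec.png",b)
for n in("top","side"):
    K,R,t=cal(n);print(n,-R.T@t)
g=cv2.cvtColor(im,cv2.COLOR_BGR2GRAY)
m=(g>110).astype(np.uint8); m[:,:205]=0;m[:215]=0;m[320:]=0;m[:,415:]=0
for c in cv2.findContours(m,cv2.RETR_EXTERNAL,cv2.CHAIN_APPROX_NONE)[0]:
    if cv2.contourArea(c)<30: continue
    r=cv2.minAreaRect(c);B=cv2.boxPoints(r);print(np.round(r[0],1),np.round(r[1],1),round(r[2],1),"w z30",[ray("top",p,30).round(0).tolist() for p in B], "ctr",ray("top",r[0],30).round(1))
E
```

```text
top [ 340.17223453    3.40934244 1162.79440951]
side [ 248.94141899 1182.24972466  640.10598683]
[257.6 302.3] [ 9.9 19.4] 20.6 w z30 [[398.0, 185.0], [439.0, 171.0], [431.0, 150.0], [391.0, 164.0]] ctr [414.6 167.7]
[224. 297.] [10.8 19.6] 18.4 w z30 [[410.0, 261.0], [451.0, 248.0], [444.0, 225.0], [402.0, 238.0]] ctr [426.8 242.9]
[212.7 260.7] [17.7  8.2] 14.0 w z30 [[505.0, 293.0], [523.0, 289.0], [513.0, 249.0], [495.0, 253.0]] ctr [508.8 271. ]
[265.5 263.7] [19.4  9. ] 80.5 w z30 [[521.0, 165.0], [525.0, 145.0], [481.0, 137.0], [478.0, 157.0]] ctr [501.1 151.2]
[241.9 251.5] [10.8 18.9] 23.2 w z30 [[514.0, 225.0], [554.0, 209.0], [544.0, 186.0], [505.0, 202.0]] ctr [529.3 205.3]
[358.1 243.4] [83. 41.] 4.8 w z30 [[508.0, 40.0], [602.0, 32.0], [585.0, -156.0], [491.0, -146.0]] ctr [546.1 -57.7]
[222.  219.5] [ 9. 34.] 90.0 w z30 [[615.0, 292.0], [614.0, 214.0], [593.0, 213.0], [594.0, 292.0]] ctr [604.  252.8]
```

View pics/topc.png

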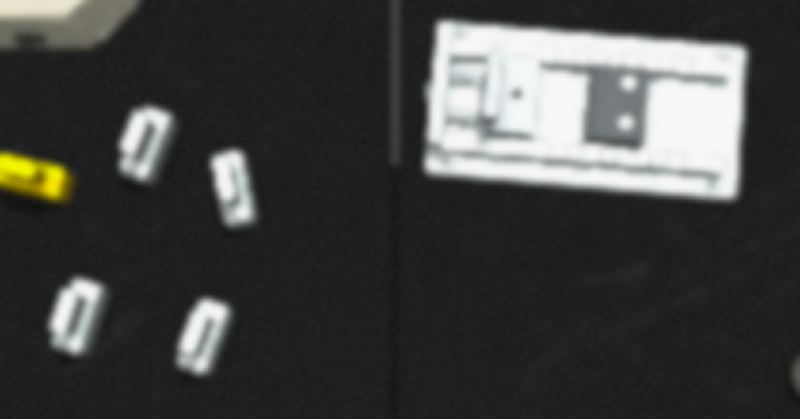

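View pics/sidec.png

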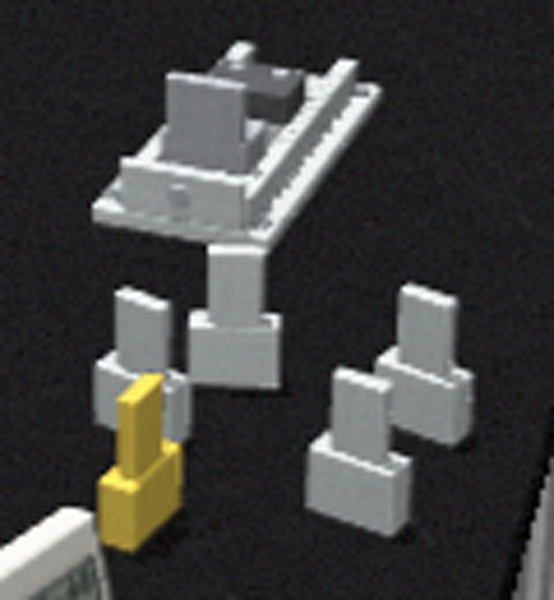

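The crop confirms four silver spacers with foot and tab, and the yellow look-alike at the left. The holder has its jaw on the left (+y towards world +y) and the dark specimen on the right. Next I'll measure the gap and the holder frame.

Run:
```python
from h import *
im=cv2.imread("pics/top0.png");g=cv2.cvtColor(im,cv2.COLOR_BGR2GRAY)
m=(g>110).astype(np.uint8)
cs=cv2.findContours(m[215:290,300:415].copy(),cv2.RETR_EXTERNAL,cv2.CHAIN_APPROX_NONE,offset=(300,215))[0]
c=max(cs,key=cv2.contourArea);B=cv2.boxPoints(cv2.minAreaRect(c))
P=np.array([ray("top",p,10) for p in B]);print(P.round(1))
o=P.mean(0); e=[P[i]-P[(i+1)%4] for i in range(4)];L=max(e,key=np.linalg.norm);L*=np.sign(L[1]);print("len",np.linalg.norm(L),min(map(np.linalg.norm,e)))
Y=L/np.linalg.norm(L);X=np.array([Y[1],-Y[0]]);print("o",o,"yaw",np.degrees(np.arctan2(X[1],X[0])))
# profile along holder y, averaged over x band, at top height 40
for z in(40,10):
  print("z",z)
  ys=np.arange(95,-96,-2.)
  pr=[]
  for y in ys:
    pts=np.array([[*(o+X*x+Y*y),z] for x in range(-14,15,2)]);q=proj("top",pts).astype(np.float32)
    pr.append(cv2.remap(g,q[:,0].reshape(-1,1),q[:,1].reshape(-1,1),cv2.INTER_LINEAR).mean())
  print([(int(y),int(p)) for y,p in zip(ys,pr)])
d=((g<100)).astype(np.uint8)[225:262,345:385]
for k in cv2.findContours(d,cv2.RETR_EXTERNAL,cv2.CHAIN_APPROX_NONE,offset=(345,225))[0]:
  if cv2.contourArea(k)>80:
    b=cv2.boxPoints(cv2.minAreaRect(k)); Q=[ray("top",p,40)-o for p in b];print("spec",[(round(q@X,1),round(q@Y,1)) for q in Q])
print("tcp side",proj("side",[234,525,214]),"tcp top",proj("top",[234,525,214]))
# spacer tab tops in side view: project guess
for s in([415,168],[427,243],[501,151],[529,205]):
  print(s,proj("side",[[*s,0],[*s,65]]).round(1).tolist(),proj("top",[[*s,0],[*s,65]]).round(1).tolist())
```

```text
[[ 510.9   40.3]
 [ 606.7   32.3]
 [ 588.9 -158.8]
 [ 493.7 -148.2]]
len 191.97634503995857 95.70876821327579
o [550.04747594 -58.59158926] yaw -5.348261053594561
z 40
[(95, 80), (93, 139), (91, 200), (89, 233), (87, 240), (85, 233), (83, 219), (81, 210), (79, 213), (77, 218), (75, 220), (73, 222), (71, 224), (69, 225), (67, 225), (65, 215), (63, 198), (61, 195), (59, 215), (57, 231), (55, 234), (53, 227), (51, 224), (49, 227), (47, 233), (45, 233), (43, 229), (41, 228), (39, 234), (37, 241), (35, 245), (33, 244), (31, 239), (29, 236), (27, 238), (25, 242), (23, 244), (21, 246), (19, 246), (17, 246), (15, 246), (13, 245), (11, 245), (9, 244), (7, 243), (5, 238), (3, 221), (1, 183), (-1, 140), (-3, 118), (-5, 116), (-7, 118), (-9, 119), (-11, 120), (-13, 121), (-15, 123), (-17, 130), (-19, 144), (-21, 161), (-23, 170), (-25, 167), (-27, 152), (-29, 134), (-31, 128), (-33, 143), (-35, 180), (-37, 217), (-39, 236), (-41, 243), (-43, 246), (-45, 246), (-47, 247), (-49, 247), (-51, 246), (-53, 246), (-55, 246), (-57, 246), (-59, 246), (-61, 246), (-63, 246), (-65, 246), (-67, 246), (-69, 
[... 944 characters left out ...]
5), (-45, 247), (-47, 248), (-49, 248), (-51, 248), (-53, 247), (-55, 247), (-57, 247), (-59, 247), (-61, 247), (-63, 248), (-65, 248), (-67, 247), (-69, 247), (-71, 247), (-73, 247), (-75, 247), (-77, 247), (-79, 247), (-81, 247), (-83, 247), (-85, 247), (-87, 247), (-89, 244), (-91, 232), (-93, 192), (-95, 129)]
tcp side [[466.34960696 344.35078557]] tcp top [[ 45.11490999 396.48688426]]
[415, 168] [[370.5, 322.1], [372.0, 293.6]] [[259.3, 303.0], [255.1, 301.1]]
[427, 243] [[356.6, 341.5], [357.9, 311.9]] [[226.7, 297.9], [220.6, 295.7]]
[501, 151] [[330.8, 311.5], [331.3, 283.6]] [[267.3, 265.6], [263.6, 261.5]]
[529, 205] [[310.3, 323.1], [310.4, 294.5]] [[244.3, 253.8], [239.3, 249.1]]
```

Emit:
{"method": "play_rows", "body": {"rows": [[[0,0,-0.9],[0.45,-0.9,-0.1],60],[[0,0,-0.9],[0.45,-0.9,-0.1],60],[[0,0,-0.9],[0.45,-0.9,-0.1],60],[[0,0,-0.9],[0.45,-0.9,-0.1],60],[[0,0,-0.9],[0.45,-0.9,-0.1],60],[[0,0,-0.9],[0.45,-0.9,-0.1],60],[[0,0,-0.9],[0.45,-0.9,-0.1],60],[[0,0,-0.9],[0.45,-0.9,-0.1],60]]}}

```text
time_s: 0.9
tcp_pos: [324.4, 344.0, 194.1]
ee_rot: [0.555, 0.832, -0.0, -0.0]
ft_force: [0.9, -0.9, 0.6]
gripper_width: 60.2
gripper_force: 0.0
```

Emit:
{"method": "play_rows", "body": {"rows": [[[0,0,-0.9],[0.45,-0.9,-0.1],60],[[0,0,-0.9],[0.45,-0.9,-0.1],60],[[0,0,-0.9],[0.45,-0.9,-0.1],60],[[0,0,-0.9],[0.45,-0.9,-0.1],60],[[0,0,-0.9],[0.45,-0.9,-0.1],60],[[0,0,-0.9],[0.45,-0.9,-0.1],60],[[0,0,-0.9],[0.45,-0.9,-0.1],60],[[0,0,-0.9],[0.45,-0.9,-0.1],60]]}}

```text
time_s: 1.7
tcp_pos: [414.4, 164.1, 174.2]
ee_rot: [0.823, 0.569, -0.0, -0.0]
ft_force: [0.2, 0.7, -0.3]
gripper_width: 60.1
gripper_force: 0.0
```

Run:
```python
from h import *
from scipy.spatial.transform import Rotation as R
s=env.read_state();r=R.from_quat(s["ee_rot"]).as_matrix();print(s["time_s"],s["tcp_pos"],np.degrees(np.arctan2(r[1,1],r[0,1])),r[:,2],s["gripper_width"],s["q"])
# slot & specimen frame from initial top picture
im=cv2.imread("pics/top0.png");g=cv2.cvtColor(im,cv2.COLOR_BGR2GRAY)
o=np.array([550.05,-58.6]);a=np.radians(-5.35);X=np.array([np.cos(a),np.sin(a)]);Y=np.array([-X[1],X[0]])
xs=np.arange(-50,51,2.)
for z,ya,yb in((40,-12,-5),(10,8,26),(26,-70,-45)):
  pr=[]
  for x in xs:
    q=proj("top",[[*(o+X*x+Y*y),z] for y in np.linspace(ya,yb,6)]).astype(np.float32)
    pr.append(int(cv2.remap(g,q[:,0].reshape(-1,1),q[:,1].reshape(-1,1),1).mean()))
  print(z,[(int(x),p) for x,p in zip(xs,pr)])
```

```text
1.7 [414.39118737 164.05299002 174.15863835] -20.67720026836095 [-6.37864566e-04 -2.96273528e-05 -9.99999796e-01] 60.10960747071294 [ 1.04548917e-01 -1.52635373e-01  1.99041968e+00  3.84571265e-05
  1.30444582e+00  4.65423934e-01]
40 [(-50, 183), (-48, 226), (-46, 242), (-44, 241), (-42, 227), (-40, 198), (-38, 172), (-36, 194), (-34, 227), (-32, 238), (-30, 237), (-28, 220), (-26, 177), (-24, 125), (-22, 99), (-20, 110), (-18, 117), (-16, 120), (-14, 119), (-12, 120), (-10, 120), (-8, 119), (-6, 120), (-4, 120), (-2, 119), (0, 118), (2, 119), (4, 118), (6, 118), (8, 118), (10, 118), (12, 117), (14, 118), (16, 118), (18, 124), (20, 144), (22, 180), (24, 217), (26, 237), (28, 242), (30, 243), (32, 244), (34, 243), (36, 235), (38, 205), (40, 146), (42, 81), (44, 43), (46, 33), (48, 30), (50, 30)]
10 [(-50, 60), (-48, 110), (-46, 173), (-44, 221), (-42, 241), (-40, 242), (-38, 231), (-36, 200), (-34, 174), (-32, 186), (-30, 218), (-28, 238), (-26, 243), (-24, 243), (-22, 242), (-20, 242), (-18, 244), (-16, 246), (-14, 246), (-12, 246), (-10, 246), (-8, 246), (-6, 246), (-4, 246), (-2, 2
[... 162 characters left out ...]
), (30, 232), (32, 242), (34, 244), (36, 243), (38, 244), (40, 244), (42, 241), (44, 224), (46, 175), (48, 110), (50, 59)]
26 [(-50, 120), (-48, 184), (-46, 228), (-44, 242), (-42, 241), (-40, 228), (-38, 195), (-36, 173), (-34, 192), (-32, 224), (-30, 239), (-28, 243), (-26, 243), (-24, 243), (-22, 244), (-20, 246), (-18, 247), (-16, 247), (-14, 248), (-12, 248), (-10, 248), (-8, 248), (-6, 247), (-4, 248), (-2, 247), (0, 248), (2, 248), (4, 248), (6, 247), (8, 247), (10, 247), (12, 247), (14, 245), (16, 237), (18, 215), (20, 180), (22, 164), (24, 191), (26, 224), (28, 240), (30, 244), (32, 243), (34, 243), (36, 244), (38, 242), (40, 230), (42, 190), (44, 125), (46, 67), (48, 39), (50, 32)]
```

Emit:
{"method": "play_rows", "body": {"rows": [[[0,0,0],[0,0.12,-1],60],[[0,0,0],[0,0,-1],60],[[0,0,0],[0,0,-1],60],[[0,0,0],[0,0,-1],60],[[0,0,0],[0,0,-0.8],60],[[0,0,0],[0,0,-0.4],60],[[0,0,0],[0,0,-0.3],60],[[0,0,0],[0,0,0],60]]}}

```text
time_s: 2.5
tcp_pos: [414.0, 168.0, 36.6]
ee_rot: [0.821, 0.57, -0.001, -0.0]
ft_force: [-0.2, -0.1, 0.1]
gripper_width: 60.3
gripper_force: 0.0
```

Run:
```python
from h import *
s=env.camera("side")[:,:,::-1];t=env.camera("top")[:,:,::-1]
a=cv2.resize(s[200:360,280:440],(560,560),interpolation=cv2.INTER_CUBIC)
b=cv2.resize(t[270:330,220:290],(240,206),interpolation=cv2.INTER_CUBIC)
c=np.zeros((560,800,3),np.uint8);c[:,:560]=a;c[:206,560:]=b;cv2.imwrite("pics/g1.png",c)
```

```text
(no output)
```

View pics/g1.png

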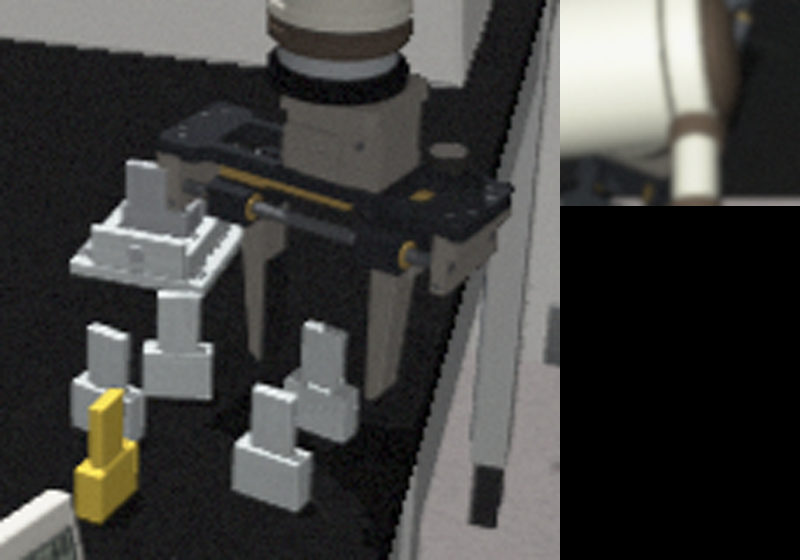

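The fingertips straddle the tab of the spacer at (415,168), with tips at crop (262,360) and (380,395) and the tab at (322,350). I'll close and lift.

Emit:
{"method": "play_rows", "body": {"rows": [[[0,0,0],[0,0,0],15],[[0,0,0],[0,0,0],15],[[0,0,0],[0,0,0],15],[[0,0,0],[0,0,0],15],[[0,0,0],[0,0,0],15],[[0,0,0],[0,0,0],15],[[0,0,0],[0,0,0],15],[[0,0,0],[0,0,0],15]]}}

```text
time_s: 3.4
tcp_pos: [414.3, 168.1, 37.1]
ee_rot: [0.821, 0.57, -0.0, -0.0]
ft_force: [-1.0, -0.5, 0.5]
gripper_width: 23.9
gripper_force: 30.0
```

Emit:
{"method": "play_rows", "body": {"rows": [[[0,0,0],[0,0,0.5],15],[[0,0,0],[0,0,1],15],[[0,0,0],[0,0,1],15],[[0,0,0],[0,0,1],15],[[0,0,0],[0,0,1],15],[[0,0,0.3],[0.6,-0.9,0],15],[[0,0,0.3],[0.6,-0.9,0],15],[[0,0,0.3],[0.6,-0.9,0],15]]}}

```text
time_s: 4.2
tcp_pos: [460.1, 99.8, 150.8]
ee_rot: [0.793, 0.609, 0.001, 0.001]
ft_force: [1.3, 0.0, -1.4]
gripper_width: 23.5
gripper_force: 30.0
```

Emit:
{"method": "play_rows", "body": {"rows": [[[0,0,0.3],[0.6,-0.9,0],15],[[0,0,0.3],[0.6,-0.9,0],15],[[0,0,0.3],[0.6,-0.9,0],15],[[0,0,0.3],[0.6,-0.9,0],15],[[0,0,0.3],[0.6,-0.9,0],15],[[0,0,0.16],[0.68,-1,0],15],[[0,0,0],[0,-0.3,0],15],[[0,0,0],[0,0,0],15]]}}

```text
time_s: 5.0
tcp_pos: [551.2, -45.2, 150.0]
ee_rot: [0.738, 0.674, -0.0, -0.0]
ft_force: [0.1, 0.2, -0.2]
gripper_width: 23.9
gripper_force: 30.0
```

Run:
```python
from h import *
from scipy.spatial.transform import Rotation as R
s=env.read_state();r=R.from_quat(s["ee_rot"]).as_matrix();print(s["time_s"],s["tcp_pos"],np.degrees(np.arctan2(r[1,1],r[0,1])),r[:,2],s["gripper_width"],s["gripper_force"])
im=env.camera("side")[:,:,::-1];t=env.camera("top")[:,:,::-1]
a=cv2.resize(im[170:300,270:410],(646,600),interpolation=cv2.INTER_CUBIC);cv2.imwrite("pics/g2.png",a)
cv2.imwrite("pics/side2.png",im)
p=s["tcp_pos"];Y=np.array([.0932,.9956]);X=np.array([.9956,-.0932])
def crop(q): return ((q-[270,170])*646/140).round(0).tolist()
# expected foot corners if the spacer is centred under TCP (underside z=tcp-37)
for dz in(-37,-7,28):
  w=20 if dz<0 else 12; h=8 if dz<0 else 4
  print(dz,crop(proj("side",[[*(p[:2]+X*x+Y*y),p[2]+dz] for x,y in((-w,h),(w,h),(w,-h))])))
print("slot bed corners",crop(proj("side",[[*(np.array([550,-58.6])+X*x+Y*y),z] for x,y,z in((-24,1,10),(24,1,10),(-20,60,70),(20,60,70),(-46,93,10),(46,93,10))])))
```

```text
5.0 [551.212145   -45.16625907 149.98746276] -5.19802083794353 [-2.30482319e-04  8.38772167e-05 -9.99999970e-01] 23.922318625643047 29.98336762189865
-37 [[318.0, 254.0], [241.0, 243.0], [252.0, 231.0]]
-7 [[319.0, 197.0], [241.0, 186.0], [253.0, 175.0]]
28 [[308.0, 124.0], [261.0, 118.0], [266.0, 112.0]]
slot bed corners [[333.0, 427.0], [245.0, 412.0], [289.0, 365.0], [212.0, 352.0], [315.0, 514.0], [137.0, 481.0]]
```

View pics/g2.png

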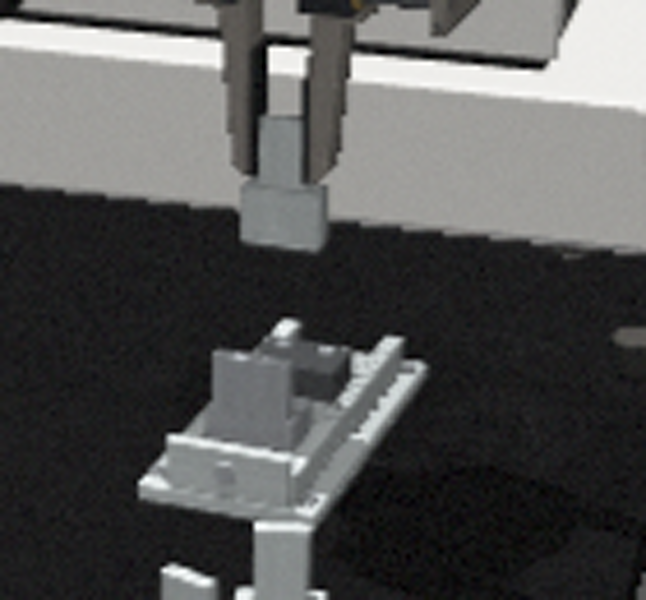

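Emit:
{"method": "play_rows", "body": {"rows": [[[0,0,-0.02],[0,0.06,-0.5],15],[[0,0,0],[0,0,-0.9],15],[[0,0,0],[0,0,-0.9],15],[[0,0,0],[0,0,-0.6],15],[[0,0,0],[0,0,-0.3],15],[[0,0,0],[0,0,-0.3],15],[[0,0,0],[0,0,-0.2],15],[[0,0,0],[0,0,0],15]]}}

```text
time_s: 5.9
tcp_pos: [551.3, -42.9, 56.9]
ee_rot: [0.739, 0.674, -0.0, -0.0]
ft_force: [-0.8, 0.4, 0.0]
gripper_width: 23.5
gripper_force: 30.0
```

Emit:
{"method": "play_rows", "body": {"rows": [[[0,0,0],[0,0,-0.1],15],[[0,0,0],[0,0,-0.1],15],[[0,0,0],[0,0,-0.04],15],[[0,0,0],[0,0,-0.04],15],[[0,0,0],[0,0,0],15],[[0,0,0],[0,0,0],15],[[0,0,0],[0,0,0],15],[[0,0,0],[0,0,0],15]]}}

```text
time_s: 6.7
tcp_pos: [551.4, -43.0, 50.2]
ee_rot: [0.739, 0.674, 0.0, 0.0]
ft_force: [-0.2, -0.2, -0.6]
gripper_width: 23.6
gripper_force: 30.0
```

Emit:
{"method": "play_rows", "body": {"rows": [[[0,0,0],[0,0,-0.04],15],[[0,0,0],[0,0,-0.04],15],[[0,0,0],[0,0,-0.04],15],[[0,0,0],[0,0,0],15],[[0,0,0],[0,0,0],15],[[0,0,0],[0,0,0],15],[[0,0,0],[0,0,0],15],[[0,0,0],[0,0,0],15]]}}

```text
time_s: 7.5
tcp_pos: [551.5, -43.0, 47.2]
ee_rot: [0.739, 0.674, 0.0, 0.0]
ft_force: [-0.9, -0.6, 0.4]
gripper_width: 23.6
gripper_force: 30.0
```

Emit:
{"method": "play_rows", "body": {"rows": [[[0,0,0],[0,0,-0.04],15],[[0,0,0],[0,0,0],15],[[0,0,0],[0,0,0],15],[[0,0,0],[0,0,0],15],[[0,0,0],[0,0,0],15],[[0,0,0],[0,0,0],15],[[0,0,0],[0,0,0],15],[[0,0,0],[0,0,0],15]]}}

```text
time_s: 8.3
tcp_pos: [551.5, -43.0, 47.1]
ee_rot: [0.738, 0.674, -0.0, -0.0]
ft_force: [-4.0, 0.4, 7.6]
gripper_width: 23.6
gripper_force: 30.0
```

Emit:
{"method": "play_rows", "body": {"rows": [[[0,0,0],[0,0,0.03],15],[[0,0,0],[0,-0.04,0],15],[[0,0,0],[-0.01,-0.04,0],15],[[0,0,0],[0,-0.04,0],15],[[0,0,0],[0,-0.04,0],15],[[0,0,0],[0,0,0],15],[[0,0,0],[0,0,0],15],[[0,0,0],[0,0,0],15]]}}

```text
time_s: 9.1
tcp_pos: [551.5, -47.0, 47.1]
ee_rot: [0.739, 0.674, 0.0, 0.0]
ft_force: [-0.4, 2.4, 5.4]
gripper_width: 23.7
gripper_force: 30.0
```

Emit:
{"method": "play_rows", "body": {"rows": [[[0,0,0],[0,-0.04,0],15],[[0,0,0],[0,-0.03,0],15],[[0,0,0],[0,0,0],15],[[0,0,0],[0,0,0],15],[[0,0,0],[0,0,0],15],[[0,0,0],[0,0,0],15],[[0,0,0],[0,0,0],15],[[0,0,0],[0,0,0],15]]}}

```text
time_s: 9.9
tcp_pos: [551.3, -48.7, 47.1]
ee_rot: [0.739, 0.674, 0.0, 0.0]
ft_force: [0.5, 2.7, 4.1]
gripper_width: 23.5
gripper_force: 30.0
```

Emit:
{"method": "play_rows", "body": {"rows": [[[0,0,0],[0,-0.04,0],15],[[0,0,0],[0,0,0],15],[[0,0,0],[0,-0.04,0],15],[[0,0,0],[0,0,0],15],[[0,0,0],[0,0,0],15],[[0,0,0],[0,0,0],15],[[0,0,0],[0,0,0],15],[[0,0,0],[0,0,0],15]]}}

```text
time_s: 10.7
tcp_pos: [551.3, -50.6, 47.1]
ee_rot: [0.739, 0.674, 0.0, 0.0]
ft_force: [-0.4, 2.5, 5.6]
gripper_width: 23.9
gripper_force: 30.0
```

Emit:
{"method": "play_rows", "body": {"rows": [[[0,0,0],[0,-0.04,0],15],[[0,0,0],[0,0,0],15],[[0,0,0],[0,-0.04,0],15],[[0,0,0],[0,0,0],15],[[0,0,0],[0,0,0],15],[[0,0,0],[0,0,0],15],[[0,0,0],[0,0,0],15],[[0,0,0],[0,0,0],15]]}}

```text
time_s: 11.5
tcp_pos: [551.3, -51.2, 47.1]
ee_rot: [0.739, 0.674, 0.001, -0.001]
ft_force: [-0.1, 6.8, 6.5]
gripper_width: 24.0
gripper_force: 30.0
```

Contact with the specimen is felt at y=-51.2, so the gap is about 30.6 mm and one spacer is enough. I'll release and lift.

Emit:
{"method": "play_rows", "body": {"rows": [[[0,0,0],[0,0.05,0],15],[[0,0,0],[0,0,0],30],[[0,0,0],[0,0,0],50],[[0,0,0],[0,0,0],50],[[0,0,0],[0,0,0],50],[[0,0,0],[0,0,0.2],50],[[0,0,0],[0,0,0.6],50],[[0,0,0],[0,0,1],50]]}}

```text
time_s: 12.3
tcp_pos: [550.0, -51.2, 91.8]
ee_rot: [0.739, 0.674, -0.001, -0.001]
ft_force: [0.6, 0.8, 0.4]
gripper_width: 50.3
gripper_force: 0.0
```

Emit:
{"method": "play_rows", "body": {"rows": [[[0,0,0],[0,0,1],50],[[0,0,0],[0,0,1],30],[[0,0,0],[0,0.5,0.2],10],[[0,0,0],[0.05,0.9,0],0],[[0,0,0],[0.1,0.9,0],0],[[0,0,0],[0.1,0.6,0],0],[[0,0,0],[0,0,0],0],[[0,0,0],[0,0,0],0]]}}

```text
time_s: 13.1
tcp_pos: [557.2, 21.1, 146.5]
ee_rot: [0.738, 0.675, -0.0, -0.0]
ft_force: [-0.6, 0.5, -1.0]
gripper_width: 0.3
gripper_force: 0.0
```

Run:
```python
from h import *
s=env.read_state();print(s["time_s"],s["tcp_pos"],s["gripper_width"],s["ft_force"])
im=env.camera("side")[:,:,::-1]
cv2.imwrite("pics/g3.png",cv2.resize(im[190:300,270:410],(764,600),interpolation=cv2.INTER_CUBIC))
```

```text
13.1 [557.15707287  21.14590692 146.5351071 ] 0.2994503326422998 [-0.58134117  0.48557775 -1.0008423 ]
```

View pics/g3.png

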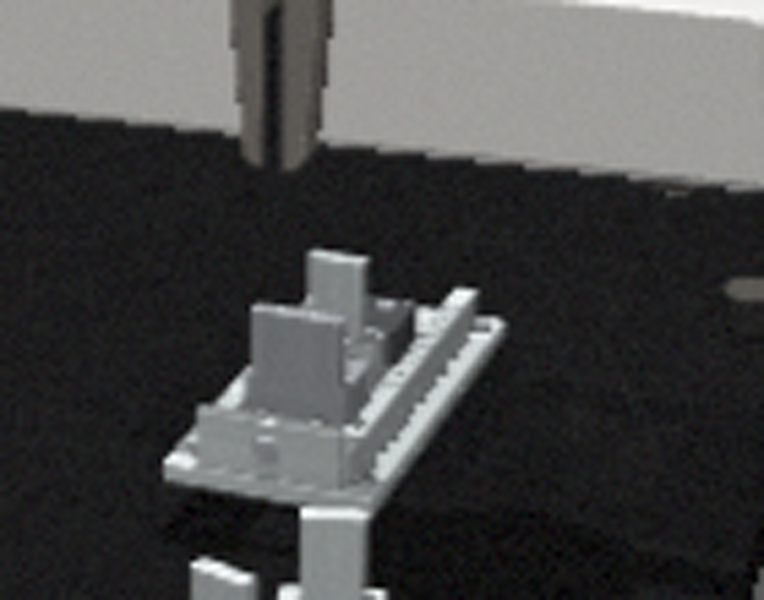

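The spacer stands upright in the slot (tab at 338,290) behind the jaw plate (300,360), and the fingers are shut. I'll descend behind the plate.

Emit:
{"method": "play_rows", "body": {"rows": [[[0,0,0],[0,0,-0.6],0],[[0,0,0],[0,0,-1],0],[[0,0,0],[0,0,-0.9],0],[[0,0,0],[0,0,-0.7],0],[[0,0,0],[0,0,-0.4],0],[[0,0,0],[0,0,-0.3],0],[[0,0,0],[0,0,-0.1],0],[[0,0,0],[0,0,0],0]]}}

```text
time_s: 13.95
tcp_pos: [557.6, 20.9, 47.0]
ee_rot: [0.739, 0.674, 0.0, 0.0]
ft_force: [-0.5, -0.7, 0.2]
gripper_width: 0.6
gripper_force: 0.0
```

Emit:
{"method": "play_rows", "body": {"rows": [[[0,0,0],[-0.01,-0.1,0],0],[[0,0,0],[-0.01,-0.1,0],0],[[0,0,0],[-0.01,-0.1,0],0],[[0,0,0],[-0.01,-0.1,0],0],[[0,0,0],[-0.01,-0.1,0],0],[[0,0,0],[-0.01,-0.1,0],0],[[0,0,0],[0,0,0],0],[[0,0,0],[0,0,0],0]]}}

```text
time_s: 14.75
tcp_pos: [556.2, 6.1, 47.1]
ee_rot: [0.739, 0.674, 0.0, 0.0]
ft_force: [0.7, 2.8, 2.3]
gripper_width: 0.5
gripper_force: 1.6
```

Emit:
{"method": "play_rows", "body": {"rows": [[[0,0,0],[-0.01,-0.06,0],0],[[0,0,0],[0,-0.06,0],0],[[0,0,0],[-0.01,-0.06,0],0],[[0,0,0],[0,-0.06,0],0],[[0,0,0],[-0.01,-0.06,0],0],[[0,0,0],[0,0,0],0],[[0,0,0],[0,0,0],0],[[0,0,0],[0,0,0],0]]}}

```text
time_s: 15.55
tcp_pos: [555.2, -1.5, 46.8]
ee_rot: [0.739, 0.674, 0.0, 0.0]
ft_force: [2.2, 2.8, 1.6]
gripper_width: 0.2
gripper_force: 2.0
```

Emit:
{"method": "play_rows", "body": {"rows": [[[0,0,0],[0,-0.04,0],0],[[0,0,0],[0,0,0],0],[[0,0,0],[0,-0.04,0],0],[[0,0,0],[0,0,0],0],[[0,0,0],[0,0,0],0],[[0,0,0],[0,0,0],0],[[0,0,0],[0,0,0],0],[[0,0,0],[0,0,0],0]]}}

```text
time_s: 16.35
tcp_pos: [555.1, -2.8, 46.8]
ee_rot: [0.739, 0.674, 0.0, -0.0]
ft_force: [2.3, 5.1, 3.4]
gripper_width: 0.4
gripper_force: 3.1
```

Emit:
{"method": "play_rows", "body": {"rows": [[[0,0,0],[0,-0.04,0],0],[[0,0,0],[0,0,0],0],[[0,0,0],[0,-0.04,0],0],[[0,0,0],[0,0,0],0],[[0,0,0],[0,0,0],0],[[0,0,0],[0,0,0],0],[[0,0,0],[0,0,0],0],[[0,0,0],[0,0,0],0]]}}

```text
time_s: 17.15
tcp_pos: [555.1, -2.9, 46.9]
ee_rot: [0.739, 0.674, 0.001, -0.002]
ft_force: [3.2, 13.4, 5.1]
gripper_width: 0.4
gripper_force: 6.5
```

It bites: the motion has stopped and the force is rising. I'll press somewhat firmer.

Emit:
{"method": "play_rows", "body": {"rows": [[[0,0,0],[0,-0.04,0],0],[[0,0,0],[0,0,0],0],[[0,0,0],[0,-0.04,0],0],[[0,0,0],[0,0,0],0],[[0,0,0],[0,0,0],0],[[0,0,0],[0,0,0],0],[[0,0,0],[0,0,0],0],[[0,0,0],[0,0,0],0]]}}

```text
time_s: 17.95
tcp_pos: [555.1, -3.0, 46.9]
ee_rot: [0.739, 0.674, 0.003, -0.003]
ft_force: [4.1, 19.2, 5.2]
gripper_width: 0.0
gripper_force: 9.9
```

Run:
```python
from h import *
s=env.read_state();print(s["time_s"],s["tcp_pos"],s["gripper_width"],s["ft_force"])
im=env.camera("side")[:,:,::-1]
cv2.imwrite("pics/g4.png",cv2.resize(im[190:300,270:410],(764,600),interpolation=cv2.INTER_CUBIC))
```

```text
17.95 [555.05106795  -3.03463263  46.91278743] 0.013608871310394951 [ 4.11481753 19.21589302  5.15544188]
```

View pics/g4.png

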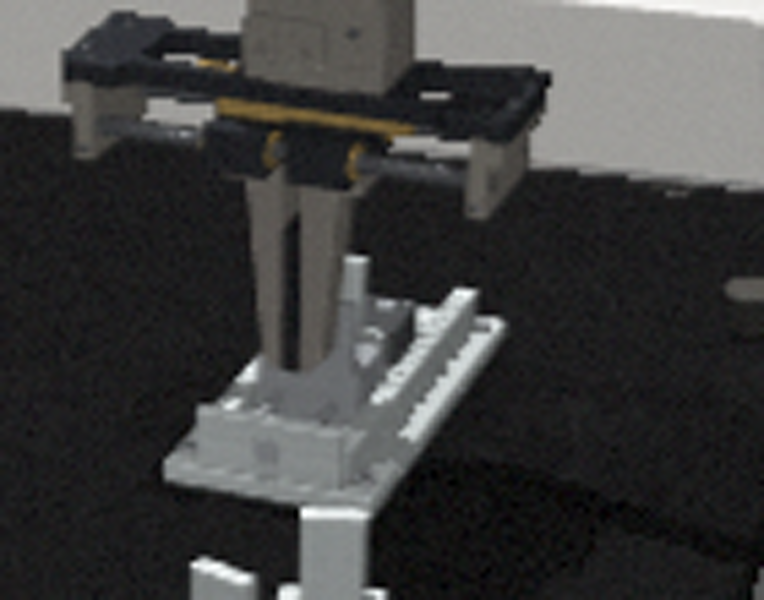

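The fingers press the jaw plate and the spacer tab stands upright behind it (355,280). The push is 19 N with no further travel, at about 14 mm of the 26 mm stroke, so it is on the stack and not the end stop.

```bash
python3 -c "
from rig import env
print(env.hand_in())"
```

```text
the job is handed in; nothing more can be done
None
```

One spacer now stands upright in the slot, squeezed against the specimen by the jaw, which the shut gripper holds in with about 19 N; the jaw stopped after about 14 mm of its 26 mm travel, and the job is handed in.

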